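# Tip the handle blank onto the burnishing bed

### The arm

A 6-joint arm with a two-finger parallel gripper is mounted at the origin on the work surface. World frame = base frame: x ahead of the robot, y to its left, z up, the work surface at z = 0. Lengths are in mm, angles in rad, forces in N, time in s.
With the tool pointing down it reaches from about 325 to 850 mm from the base axis. Payload 15.5 kg.
Tool frame: the origin (TCP) lies midway between the tips of the shut fingers; the grasp point (between the pads) lies 19 mm behind it; z points along the fingers, y is the line along which they close (so a half turn about z gives the same grasp; the last joint's range is limited). The gripper opens to 91 mm and grips with 3 to 60 N. Pads are 32 mm wide; open, the fingers measure 118 mm over their backs; the gripper's body (76 mm by 178 mm) begins 60 mm behind the grasp point.
Start: joints at [1.19, 0.494, 1.345, -0, 1.302, -0.096], TCP at [175.599, 599.826, 213.915] pointing down, gripper open.
Joint ranges: [-2.91, 2.91], [-0.82, 2.16], [0.22, 2.67], [-1.22, 4.37], [0.12, 2.79], [-3.08, 3.08]. Speed limits (rad/s): [1.89, 1.89, 2.57, 3.01, 3.01, 3.01].

### API

Orientations are given as a unit quaternion [x, y, z, w].
In Python, from plant import env gives the robot as it stands.
- The arm moves only by the tool play_rows, never from a script. Its argument "plan" is a list of rows, each an object of numbers: "wx", "wy", "wz": the turn, a rotation vector about the world's x, y, z in degrees; "tx", "ty", "tz": the shift along the world's x, y, z in cm; "fingers": the closure, from 0 (fully open) to 1 (shut). In form: [{"wx": .., "wy": .., "wz": .., "tx": .., "ty": .., "tz": .., "fingers": ..}, ...]. A call has 1 to 8 rows; each row is the pose to reach, as a shift and turn from the pose commanded when the call began; what a row does not reach only later rows make up. A row lasts 1/10 s, in which the tool goes at most 50 mm and 8.59 degrees, less where a joint would pass 70% of its speed; a pose out of reach is approached as far as the arm can. A call with a gripper value outside its range is refused whole. The fingers move at their own pace and stop on an object; the grip force is fixed at half the most. Time passes only in rows, so rows that repeat a pose let the fingers close. It gives the time, the measured TCP pose, the force, the opening and the grip force at its end, in the units of the state.
- env.read_state(): the state, without advancing time (a new reading comes with each control period).
- env.grab_frame(name): name is "scene" or "top" or "wrist"; returns a dict with "img" (480x640x3 uint8, red, green, blue), "depth" (480x640 float32, mm along the optical axis (not along the pixel's ray), 0 where there is no reading), "fx", "fy", "cx", "cy" (pixels), "dist_coeffs" ([k1, k2, p1, p2, k3] as OpenCV has them; the pictures are not rectified), "world_to_cam" (4x4, takes a point from world to camera coordinates). Camera axes: x right, y down, z forward; pixel columns grow to the right and rows downward; lengths in mm; the calibration is good to about 2 mm. A picture is of the moment at which its call begins.
- env.sign_off(): hands the job in; it is judged then, once.
The state is a dict: "clock": time; "joint_positions": joint angles; "qd": joint speeds; "effort": joint torques, N m; "tool_pos": TCP position; "tool_rot": TCP orientation; "ft_force": force on the tool from outside, world axes, zero at the start; "moment": the same for the moment, N m; "gripper_width": finger opening in mm; "finger_force": force on a finger pad.
Only numpy, scipy, OpenCV 4.12 (cv2) and the standard library are available. Lean on these libraries where they do the work, as an engineer would, in place of code of your own. Each camera call takes 0.05 s, during which the arm holds its last target. There are 200 camera calls.

### The job

Using only the outside of the fingers, never gripping or lifting the handle blank, push the standing rosewood blank near its top so that it tips over from where it stands and falls freely onto the cork panel of the burnishing bed, its top towards the end stop. Then push the lying blank along by its near end until its far end sits square against the stop, with the whole blank on the cork. Leave everything else on the counter where it is.

Things in the scene. Friction and masses are not known exactly. Their poses are not given: they have to be found in the camera images.
- bed: Light wooden board 310 (x) x 150 (y) x 14 thick, fixed on the counter: x = -150 to +160 mm, top at z = 14. Origin on the counter, midway across; x points to the end stop, z up. Inlaid flush is a brown cork panel, the marked zone: x = -115 to 135, y = -55 to 55. Beyond it, x = 135 to 157, the end stop: a wooden batten 110 wide, 22 above the cork.
- stop_face (a point): Point on the near face of the end stop that the blank must rest against, midway across, 16 mm above the cork (the height of the lying blank's axis). Its axes are those of the bed.
- blank: Rosewood handle blank, a plain dark bar 32 (x) x 45 (y) x 160 (z), loose, 150 to 290 g. Origin: centre of its lower end. It starts upright on the cork, near the panel's end away from the stop; its x, normal to a broad face, points to the stop within 0.12 rad. It overbalances once its top is pushed about 32 mm. Lying on a broad face it is 32 high.
- blank_foot (a point): Centre of the blank's foot end face (down at the start, the end away from the stop once it has been tipped)
- blank_mid (a point): Middle of the blank, 80 mm from either end on its axis
- blank_top (a point): Centre of the blank's top end face (up at the start, the end that goes against the stop)
- burnisher: Bystander: steel edge burnisher with turned wooden grip, about 200 long, up to 28 across, lying beside the bed on its +y side; origin on the counter near its middle; x along it towards the steel end
- level: Bystander: brass spirit level 150 x 22 x 30 high, lying beside the bed on its -y side; origin under its centre, x along its length
- tin: Bystander: round aluminium tin, 60 across, 95 tall, standing on the counter beyond the stop; origin under its centre
- ball0_center (a point): Bystander: centre of a yellow practice ball, 64 across, loose on the counter near the bed's -y side, at the end away from the stop
- ball1_center (a point): Bystander: centre of a yellow practice ball, 64 across, loose on the counter near the stop end, on the -y side
- ball2_center (a point): Bystander: centre of a yellow practice ball, 64 across, loose on the counter near the level, farther out on the bed's -y side
- ball3_center (a point): Bystander: centre of a yellow practice ball, 64 across, loose on the counter near the stop end, on the +y side
Mind the look-alikes: they are no part of the job. Of the things that look like the blank, the middle-sized one is meant.

How it is judged:
By the outcome, as a careful person would: the job done as asked, in the order asked, and still so for the second after the job is handed in, with the robot touching nothing.
It also fails if it takes over 42 s, if anything falls off the work surface, if the arm or the gripper's body presses on something with over 40 N, if the wrist force passes 120 N, or if a joint passes its speed limit or range.

## Working session

There is one attempt and no reset: what is moved stays moved. The work goes in short steps, Python scripts to look and compute and a tool call to move; the robot and the scene stay as the last step left them, time stands still between calls to the robot, and variables do not carry over. Pictures are saved under pics/ and viewed, at most 10 in all, crops included, and the job is handed in when it is done.

Besides the shell and the picture viewer there is one more tool, called as name(argument=value, ...), one argument or row to a line, values as JSON. play_rows: Moves the arm, as the interface text tells. Its arguments: {"type":"object","properties":{"plan":{"type":"array","items":{"type":"object","properties":{"wx":{"type":"number"},"wy":{"type":"number"},"wz":{"type":"number"},"tx":{"type":"number"},"ty":{"type":"number"},"tz":{"type":"number"},"fingers":{"type":"number"}}}}},"required":["plan"]}

```bash
ls; mkdir -p pics; python3 - <<'E'
from plant import env
import cv2,pickle
for n in("scene","top"):
    f=env.grab_frame(n); pickle.dump(f,open(f"{n}.pkl","wb")); cv2.imwrite(f"pics/{n}0.png",f["img"][:,:,::-1]); print(n,f["fx"],f["dist_coeffs"],f["world_to_cam"])
print(env.read_state())
E
```

```text
pics
scene 436.82460377869813 [-0.10287834  0.          0.          0.          0.        ] [[-8.11231478e-01  5.84670625e-01  7.98431939e-03  4.23736096e+02]
 [ 3.94262371e-01  5.57021594e-01 -7.30947418e-01 -1.46964547e+02]
 [-4.31810922e-01 -5.89819637e-01 -6.82387077e-01  1.08161789e+03]
 [ 0.00000000e+00  0.00000000e+00  0.00000000e+00  1.00000000e+00]]
top 548.402602952923 [-0.16143105  0.          0.          0.          0.        ] [[-1.51531028e-03 -9.99970306e-01 -7.55591937e-03  4.88205314e+01]
 [-9.75846146e-01  3.12929124e-03 -2.18436506e-01  5.99884423e+02]
 [ 2.18453665e-01  7.04241571e-03 -9.75821910e-01  9.97813344e+02]
 [ 0.00000000e+00  0.00000000e+00  0.00000000e+00  1.00000000e+00]]
{'clock': 0.1, 'joint_positions': array([ 1.19050405e+00,  4.94097721e-01,  1.34606690e+00,  1.42359867e-06,
        1.30251693e+00, -9.54956557e-02]), 'qd': array([-0.00070824, -0.00217383, -0.00290777,  0.00098049, -0.00100161,
       -0.00046318]), 'effort': array([ 1.71350963e-03, -8.80245566e+01, -3.82543659e+01,  7.06473179e-02,
        4.83306020e-02, -2.56642409e-05]), 'tool_pos': array([175.46593526, 599.50250993, 213.41317038]), 'tool_rot': array([ 1.41917722e-01,  9.89878308e-01, -5.28953201e-04, -1.28969704e-04]), 'ft_force': array([-0.12883262,  0.30066273,  0.29074733]), 'moment': array([0.00877698, 0.035931  , 0.00606732]), 'finger_force': 0.0, 'gripper_width': 91.34637911838448}
```

View pics/scene0.png

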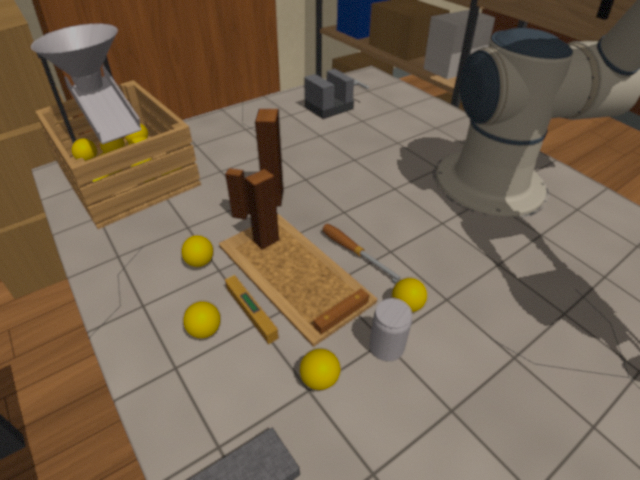

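View pics/top0.png

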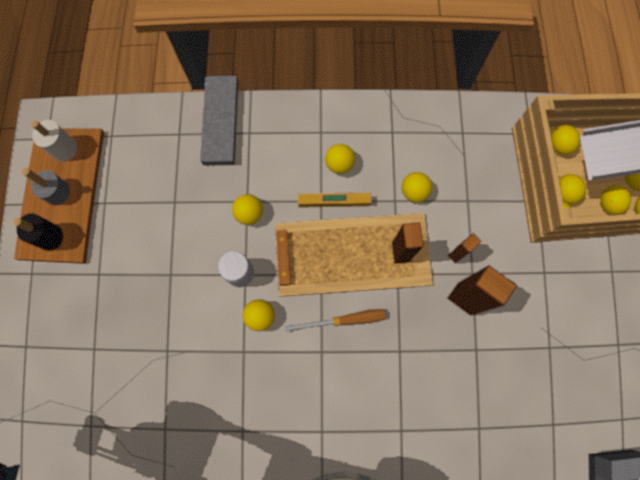

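The scene view shows three dark bars: the tall one at (269,150), the small one at (237,193) and the middle one at (262,208), which stands on the cork. In the top view they are at (483,291), (465,248) and (407,242). The middle-sized one is the blank, since it is the one on the cork, at the end away from the stop (stop at (283,257) top). I'll confirm this with a crop and measure.

```bash
cat > h.py <<'E'
import numpy as np,cv2
def K(f): return np.array([[f["fx"],0,f["cx"]],[0,f["fy"],f["cy"]],[0,0,1.]])
def ray(f,uv):
    u=cv2.undistortPoints(np.float64(uv).reshape(-1,1,2),K(f),np.float64(f["dist_coeffs"])).reshape(-1,2)
    W=f["world_to_cam"];d=np.c_[u,np.ones(len(u))]@W[:3,:3]
    return -W[:3,:3].T@W[:3,3],d
def plane(f,uv,z):
    o,d=ray(f,uv); return o+d*((z-o[2])/d[:,2])[:,None]
def cloud(f):
    v,u=np.mgrid[:480,:640]; p=np.c_[u.ravel(),v.ravel()].astype(float)
    o,d=ray(f,p); return (o+d*f["depth"].reshape(-1,1)).reshape(480,640,3)
def proj(f,P):
    W=f["world_to_cam"]; r,_=cv2.Rodrigues(W[:3,:3]); return cv2.projectPoints(np.float64(P).reshape(-1,1,3),r,W[:3,3],K(f),np.float64(f["dist_coeffs"]))[0].reshape(-1,2)
E
python3 - <<'E'
import pickle,cv2,numpy as np
from h import *
f=pickle.load(open("top.pkl","rb")); g=pickle.load(open("scene.pkl","rb"))
X=cloud(f)
im=cv2.resize(f["img"][180:340,220:540],None,fx=2.5,fy=2.5,interpolation=cv2.INTER_CUBIC)
cv2.imwrite("pics/crop0.png",im[:,:,::-1])
def seg(name,box,zlo,zhi):
    u0,v0,u1,v1=box; P=X[v0:v1,u0:u1].reshape(-1,3); P=P[(P[:,2]>zlo)&(P[:,2]<zhi)]
    r=cv2.minAreaRect(np.float32(P[:,:2])); print(name,len(P),"z",np.percentile(P[:,2],[5,50,95]).round(),"rect",np.round(r[0],1),np.round(r[1],1),round(r[2],1))
for n,b in dict(mid=(385,215,430,270),small=(445,230,485,265),big=(445,262,520,320)).items():
    u0,v0,u1,v1=b; zm=np.percentile(X[v0:v1,u0:u1,2],98); print(n,zm)
    seg(n,b,zm-8,zm+6); 
seg("bedall",(265,205,440,300),8,22)
seg("bed+stop",(270,225,295,295),28,44)
for n,b in dict(level=(292,188,380,210),burn=(280,305,392,335),tin=(215,248,252,290),b0=(398,168,436,205),b1=(230,192,264,226),b3=(242,297,276,332)).items(): seg(n,b,10,140)
E
```

```text
mid 176.00790249987077
mid 479 z [171. 174. 176.] rect [ 577.4 -118.1] [46.2 32.8] 5.3
small 120.76828827328613
small 218 z [115. 118. 121.] rect [ 574.7 -237.4] [23.7 33.2] 40.1
big 216.33318140694897
big 922 z [211. 214. 217.] rect [ 482.6 -249. ] [61.1 45. ] 50.3
bedall 9512 z [11. 14. 17.] rect [591.5 -21.6] [184.5 309.7] 3.8
bed+stop 617 z [32. 36. 39.] rect [565.2 117.7] [111.1  22.2] 3.8
level 938 z [15. 29. 33.] rect [687.8  15. ] [ 23.8 148.1] 0.6
burn 835 z [15. 21. 27.] rect [436.4  14.5] [ 27.3 198.7] 9.8
tin 956 z [34. 94. 98.] rect [536.  206.5] [58.7 57.9] 89.0
b0 744 z [35. 53. 63.] rect [ 708.6 -153.6] [61.2 58.6] 39.8
b1 775 z [36. 54. 64.] rect [661.7 190.6] [60.2 62.6] 3.6
b3 835 z [38. 55. 63.] rect [449.7 163.7] [61.8 62.2] 82.8
```

View pics/crop0.png

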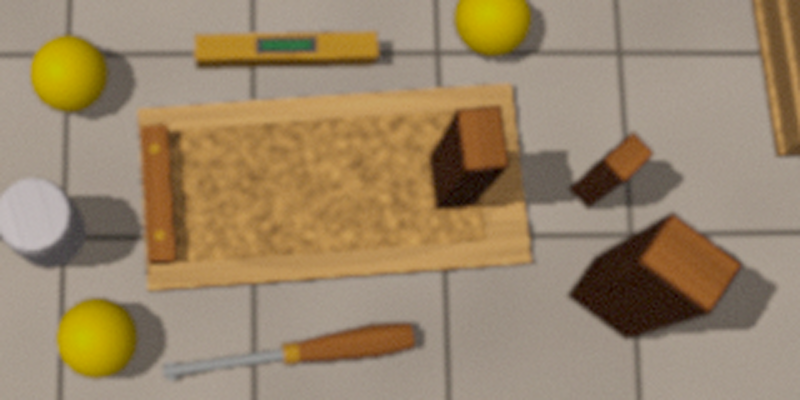

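Crop: the middle blank's top face is at crop (480,138), standing on the cork. The top is 46 x 33 mm at z 174, so it is confirmed. The small bar (612,170) and the big one (690,262) stand off the board. Bed yaw is about 3.8° and blank yaw about 5.3°. Next I'll shut the fingers and move behind the blank.

play_rows(
  plan=[
    {"tz": 5, "fingers": 1},
    {"tx": 40.6, "ty": -76.1, "tz": 6, "wz": -69, "fingers": 1},
    {"tx": 40.6, "ty": -76.1, "tz": 6, "wz": -69, "fingers": 1},
    {"tx": 40.6, "ty": -76.1, "tz": 6, "wz": -69, "fingers": 1},
    {"tx": 40.6, "ty": -76.1, "tz": 6, "wz": -69, "fingers": 1},
    {"tx": 40.6, "ty": -76.1, "tz": 6, "wz": -69, "fingers": 1},
    {"tx": 40.6, "ty": -76.1, "tz": 6, "wz": -69, "fingers": 1},
    {"tx": 40.6, "ty": -76.1, "tz": 6, "wz": -69, "fingers": 1},
  ],
)

```text
schema error: expected keys wx, wy, wz, tx, ty, tz, fingers
```

All keys are needed.

play_rows(
  plan=[
    {"wx": 0, "wy": 0, "wz": 0, "tx": 0, "ty": 0, "tz": 5, "fingers": 1},
    {"wx": 0, "wy": 0, "wz": -69, "tx": 40.6, "ty": -76.1, "tz": 6, "fingers": 1},
    {"wx": 0, "wy": 0, "wz": -69, "tx": 40.6, "ty": -76.1, "tz": 6, "fingers": 1},
    {"wx": 0, "wy": 0, "wz": -69, "tx": 40.6, "ty": -76.1, "tz": 6, "fingers": 1},
    {"wx": 0, "wy": 0, "wz": -69, "tx": 40.6, "ty": -76.1, "tz": 6, "fingers": 1},
    {"wx": 0, "wy": 0, "wz": -69, "tx": 40.6, "ty": -76.1, "tz": 6, "fingers": 1},
    {"wx": 0, "wy": 0, "wz": -69, "tx": 40.6, "ty": -76.1, "tz": 6, "fingers": 1},
    {"wx": 0, "wy": 0, "wz": -69, "tx": 40.6, "ty": -76.1, "tz": 6, "fingers": 1},
  ],
)

```text
clock: 0.9
tool_pos: [340.7, 289.2, 268.0]
tool_rot: [0.621, 0.784, -0.0, 0.0]
ft_force: [0.7, 0.1, 0.5]
gripper_width: 30.0
finger_force: 0.0
```

play_rows(
  plan=[
    {"wx": 0, "wy": 0, "wz": -9, "tx": 24.1, "ty": -45.2, "tz": 0, "fingers": 1},
    {"wx": 0, "wy": 0, "wz": -9, "tx": 24.1, "ty": -45.2, "tz": 0, "fingers": 1},
    {"wx": 0, "wy": 0, "wz": -9, "tx": 24.1, "ty": -45.2, "tz": 0, "fingers": 1},
    {"wx": 0, "wy": 0, "wz": -9, "tx": 24.1, "ty": -45.2, "tz": 0, "fingers": 1},
    {"wx": 0, "wy": 0, "wz": -9, "tx": 24.1, "ty": -45.2, "tz": 0, "fingers": 1},
    {"wx": 0, "wy": 0, "wz": -9, "tx": 24.1, "ty": -45.2, "tz": 0, "fingers": 1},
    {"wx": 0, "wy": 0, "wz": -9, "tx": 24.1, "ty": -45.2, "tz": 0, "fingers": 1},
    {"wx": 0, "wy": 0, "wz": -9, "tx": 24.1, "ty": -45.2, "tz": 0, "fingers": 1},
  ],
)

```text
clock: 1.7
tool_pos: [529.0, -64.0, 267.8]
tool_rot: [0.679, 0.734, -0.0, -0.0]
ft_force: [1.5, 1.0, 0.4]
gripper_width: 0.2
finger_force: 0.0
```

play_rows(
  plan=[
    {"wx": 0, "wy": 0, "wz": 0, "tx": 10.0, "ty": -10.0, "tz": 0, "fingers": 1},
  ],
)

```text
clock: 1.8
tool_pos: [563.6, -99.9, 267.9]
tool_rot: [0.679, 0.734, -0.0, -0.0]
ft_force: [0.1, 1.4, 0.1]
gripper_width: 0.4
finger_force: 0.0
```

play_rows(
  plan=[
    {"wx": 0, "wy": 0, "wz": 0, "tx": 1.7, "ty": -6.2, "tz": 0, "fingers": 1},
    {"wx": 0, "wy": 0, "wz": 0, "tx": 1.7, "ty": -6.2, "tz": 0, "fingers": 1},
    {"wx": 0, "wy": 0, "wz": 0, "tx": 1.7, "ty": -6.2, "tz": 0, "fingers": 1},
  ],
)

```text
clock: 2.1
tool_pos: [580.9, -161.2, 267.2]
tool_rot: [0.68, 0.734, -0.0, -0.0]
ft_force: [-0.3, 0.5, 0.7]
gripper_width: 0.1
finger_force: 0.0
```

```bash
python3 - <<'E'
from plant import env
import cv2
from h import *
s=env.read_state(); p=s["tool_pos"]; print(p,s["clock"])
a=np.array([577.4,-118.1]);b=np.array([-np.sin(np.radians(5.3)),np.cos(np.radians(5.3))])
r=p[:2]-a; print("along",r@b,"lateral",r@[b[1],-b[0]])
f=env.grab_frame("wrist"); cv2.imwrite("pics/w1.png",f["img"][:,:,::-1])
E
```

```text
[ 580.93837088 -161.20135637  267.18790165] 2.1
along -43.243926460287646 lateral -0.4580543274296762
```

View pics/w1.png

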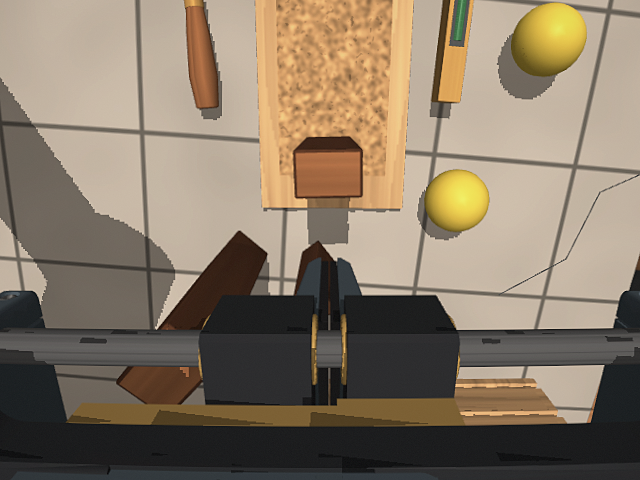

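The wrist view shows the blank's top (328,172) in line with the shut fingers (328,270), and the small bar (315,260) lies clear behind them. I'll go down and start a slow push.

play_rows(
  plan=[
    {"wx": 0, "wy": 0, "wz": 0, "tx": 0, "ty": 0, "tz": -5, "fingers": 1},
    {"wx": 0, "wy": 0, "wz": 0, "tx": 0, "ty": 0, "tz": -9, "fingers": 1},
    {"wx": 0, "wy": 0, "wz": 0, "tx": 0, "ty": 0, "tz": -11.4, "fingers": 1},
    {"wx": 0, "wy": 0, "wz": 0, "tx": 0, "ty": 0, "tz": -11.4, "fingers": 1},
  ],
)

```text
clock: 2.55
tool_pos: [578.5, -156.9, 151.2]
tool_rot: [0.678, 0.735, -0.001, -0.003]
ft_force: [-0.6, 0.2, 0.2]
gripper_width: 0.2
finger_force: 0.0
```

play_rows(
  plan=[
    {"wx": 0, "wy": 0, "wz": 0, "tx": -0.03, "ty": 0.3, "tz": 0, "fingers": 1},
    {"wx": 0, "wy": 0, "wz": 0, "tx": -0.06, "ty": 0.6, "tz": 0, "fingers": 1},
    {"wx": 0, "wy": 0, "wz": 0, "tx": -0.09, "ty": 0.9, "tz": 0, "fingers": 1},
    {"wx": 0, "wy": 0, "wz": 0, "tx": -0.12, "ty": 1.2, "tz": 0, "fingers": 1},
    {"wx": 0, "wy": 0, "wz": 0, "tx": -0.15, "ty": 1.5, "tz": 0, "fingers": 1},
    {"wx": 0, "wy": 0, "wz": 0, "tx": -0.18, "ty": 1.8, "tz": 0, "fingers": 1},
    {"wx": 0, "wy": 0, "wz": 0, "tx": -0.2, "ty": 2.1, "tz": 0, "fingers": 1},
    {"wx": 0, "wy": 0, "wz": 0, "tx": -0.22, "ty": 2.4, "tz": 0, "fingers": 1},
  ],
)

```text
clock: 3.35
tool_pos: [578.6, -135.0, 154.0]
tool_rot: [0.679, 0.734, -0.0, -0.0]
ft_force: [-0.4, 0.0, 0.4]
gripper_width: 0.4
finger_force: 0.0
```

```bash
python3 - <<'E'
from plant import env
import cv2
from h import *
f=env.grab_frame("scene"); cv2.imwrite("pics/s2.png",cv2.resize(f["img"][80:320,180:440],None,fx=2.3,fy=2.3,interpolation=cv2.INTER_CUBIC)[:,:,::-1])
print(env.read_state()["tool_pos"])
E
```

```text
[ 578.57281398 -134.63143458  153.92511903]
```

View pics/s2.png

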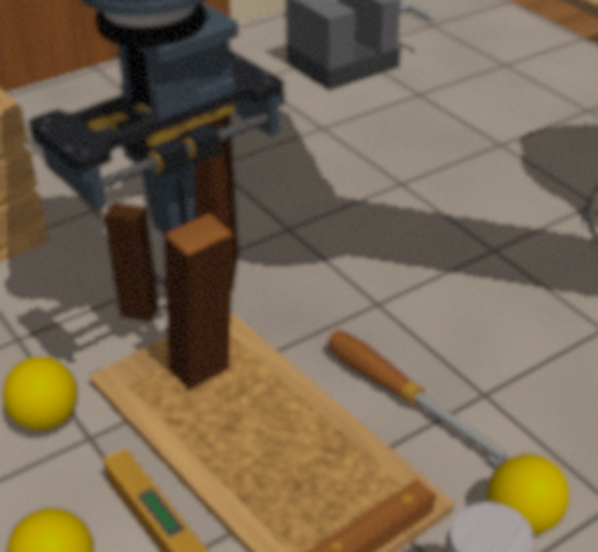

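The crop shows the blank (200,300) still standing on the board, with the fingers right behind its top (178,215). I'll keep pushing slowly.

play_rows(
  plan=[
    {"wx": 0, "wy": 0, "wz": 0, "tx": -0.03, "ty": 0.3, "tz": 0, "fingers": 1},
    {"wx": 0, "wy": 0, "wz": 0, "tx": -0.06, "ty": 0.6, "tz": 0, "fingers": 1},
    {"wx": 0, "wy": 0, "wz": 0, "tx": -0.09, "ty": 0.9, "tz": 0, "fingers": 1},
    {"wx": 0, "wy": 0, "wz": 0, "tx": -0.12, "ty": 1.2, "tz": 0, "fingers": 1},
    {"wx": 0, "wy": 0, "wz": 0, "tx": -0.14, "ty": 1.5, "tz": 0, "fingers": 1},
  ],
)

```text
clock: 3.9
tool_pos: [577.3, -120.0, 153.9]
tool_rot: [0.679, 0.734, -0.0, -0.0]
ft_force: [-0.4, -0.6, 0.1]
gripper_width: 0.4
finger_force: 0.0
```

```bash
cat > meas.py <<'E'
from plant import env
from h import *
f=env.grab_frame("top"); X=cloud(f); s=env.read_state()
th=np.radians(3.8); ex=np.array([-np.sin(th),np.cos(th)]); ey=np.array([-ex[1],ex[0]]); O=np.array([565.2,117.7])-146*ex
Q=X[...,:2]-O; bx=Q@ex; by=Q@ey; z=X[...,2]
t=s["tool_pos"][:2]-O; print("clock",s["clock"],"tcp",s["tool_pos"].round(1),"bed",(t@ex).round(1),(t@ey).round(1))
hsv=cv2.cvtColor(f["img"],cv2.COLOR_RGB2HSV)
for lo,hi in((38,52),(52,150),(150,185)):
    m=(bx>-140)&(bx<134)&(abs(by)<70)&(z>lo)&(z<hi)&((hsv[...,0]<20)&(hsv[...,1]>110))
    if m.sum()>30:
        r=cv2.minAreaRect(np.float32(np.c_[bx[m],by[m]])); print(lo,hi,m.sum(),"bx",np.percentile(bx[m],[1,99]).round(1),"by",np.percentile(by[m],[1,99]).round(1),"rect",np.round(r[0],1),np.round(r[1],1),round(r[2],2))
E
python3 meas.py
```

```text
clock 3.95 tcp [ 577.2 -119.6  154. ] bed -91.6 3.7
```

play_rows(
  plan=[
    {"wx": 0, "wy": 0, "wz": 0, "tx": -0.03, "ty": 0.3, "tz": 0, "fingers": 1},
    {"wx": 0, "wy": 0, "wz": 0, "tx": -0.06, "ty": 0.6, "tz": 0, "fingers": 1},
    {"wx": 0, "wy": 0, "wz": 0, "tx": -0.09, "ty": 0.9, "tz": 0, "fingers": 1},
  ],
)

```text
clock: 4.25
tool_pos: [576.4, -111.0, 154.0]
tool_rot: [0.679, 0.734, -0.0, -0.0]
ft_force: [-0.5, 0.1, 0.5]
gripper_width: 0.5
finger_force: 0.0
```

```bash
cat > ms.py <<'E'
from plant import env
from h import *
f=env.grab_frame("scene"); X=cloud(f); s=env.read_state(); print(s["clock"],s["tool_pos"].round(1),s["ft_force"].round(1))
th=np.radians(3.8); ex=np.array([-np.sin(th),np.cos(th)]); ey=np.array([-ex[1],ex[0]]); O=np.array([565.2,117.7])-146*ex
Q=X[...,:2]-O; bx=Q@ex; by=Q@ey; z=X[...,2]
hsv=cv2.cvtColor(f["img"],cv2.COLOR_RGB2HSV)
d=(hsv[...,0]<20)&(hsv[...,1]>110)
for lo in range(20,190,20):
    m=d&(bx>-140)&(bx<134)&(abs(by)<40)&(z>lo)&(z<lo+20)
    if m.sum()>15: print(lo,m.sum(),"bx",np.percentile(bx[m],[2,98]).round(1),"by",np.percentile(by[m],[2,98]).round(1))
E
python3 ms.py
```

```text
4.3 [ 576.3 -110.6  154. ] [-0.4 -0.3  0.8]
20 508 bx [-53.7 101.1] by [-17.9  27.2]
40 1628 bx [-55.5  99.7] by [-16.4  28.4]
```

It has toppled and lies on the cork. I'll back off a little and measure with the wrist camera.

play_rows(
  plan=[
    {"wx": 0, "wy": 0, "wz": 0, "tx": 0.1, "ty": -1.0, "tz": 2, "fingers": 1},
    {"wx": 0, "wy": 0, "wz": 0, "tx": 0.15, "ty": -2.0, "tz": 4, "fingers": 1},
    {"wx": 0, "wy": 0, "wz": 0, "tx": 0.15, "ty": -2.0, "tz": 4, "fingers": 1},
    {"wx": 0, "wy": 0, "wz": 0, "tx": 0.15, "ty": -2.0, "tz": 4, "fingers": 1},
  ],
)

```text
clock: 4.7
tool_pos: [577.9, -131.3, 194.0]
tool_rot: [0.679, 0.734, 0.0, 0.0]
ft_force: [-0.7, -0.7, -0.1]
gripper_width: 0.1
finger_force: 0.0
```

```bash
cat > mw.py <<'E'
import sys
from plant import env
from h import *
s=env.read_state()
th=np.radians(3.8); ex=np.array([-np.sin(th),np.cos(th)]); ey=np.array([-ex[1],ex[0]]); O=np.array([565.2,117.7])-146*ex
t=s["tool_pos"][:2]-O; print("clock",s["clock"],"tcp",s["tool_pos"].round(1),"bed",(t@ex).round(1),(t@ey).round(1))
for n in ("wrist","top","scene"):
    f=env.grab_frame(n); X=cloud(f)
    Q=X[...,:2]-O; bx=Q@ex; by=Q@ey; z=X[...,2]
    hsv=cv2.cvtColor(f["img"],cv2.COLOR_RGB2HSV)
    red=(hsv[...,0]<20)&(hsv[...,1]>110)
    a=red&(bx>134.5)&(bx<165)&(abs(by)<62)&(z>30)&(z<42)
    m=red&(bx>-140)&(bx<134.5)&(abs(by)<50)&(z>40)&(z<54)
    for q,c in(("blank",m),("stop",a)):
        if c.sum()>50:
            r=cv2.minAreaRect(np.float32(np.c_[bx[c],by[c]])); print(n,q,c.sum(),"bx",np.percentile(bx[c],[1,99]).round(1),"by",np.percentile(by[c],[1,99]).round(1),"z",np.median(z[c]).round(1),"rect",np.round(r[0],1),np.round(r[1],1),round(r[2],2))
    if len(sys.argv)>2 and n==sys.argv[1]: cv2.imwrite("pics/"+sys.argv[2],f["img"][:,:,::-1])
E
python3 mw.py wrist w3.png
```

```text
clock 4.7 tcp [ 577.9 -131.3  194. ] bed -103.3 3.8
wrist blank 9713 bx [-58.2  53.8] by [-15.9  28.3] z 45.7 rect [-2.2  6.4] [114.5  45.2] 1.17
top blank 1722 bx [-50.2  99.3] by [-15.8  30.5] z 45.7 rect [21.9  6.9] [158.2  45.9] 1.63
top stop 600 bx [134.9 156.7] by [-53.6  54.7] z 35.8 rect [146.   -0.4] [ 22.3 111.7] 0.06
scene blank 1624 bx [-57.  100.4] by [-17.   29.2] z 45.8 rect [20.6  7.2] [162.9  47.5] 1.62
scene stop 752 bx [134.8 157.1] by [-55.6  52.7] z 35.4 rect [145.9  -0.6] [ 22.8 111.1] 0.23
```

View pics/w3.png

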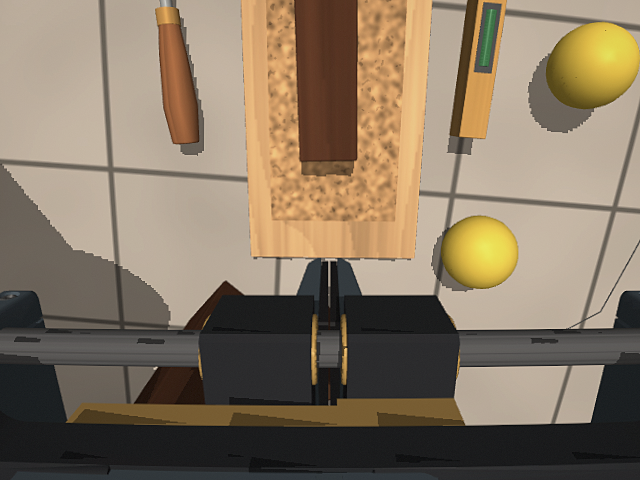

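The wrist view shows the blank lying on the cork with its near end at (328,162) and the fingers behind it. It spans bed x -58 to 101, centred at y +7, with 1.5° yaw. Next I'll lower behind it, aligned with the bed and slightly to the +y side.

play_rows(
  plan=[
    {"wx": 0, "wy": 0, "wz": -0.6, "tx": -0.5, "ty": 1.0, "tz": -4, "fingers": 1},
    {"wx": 0, "wy": 0, "wz": -0.6, "tx": -0.5, "ty": 1.0, "tz": -8, "fingers": 1},
    {"wx": 0, "wy": 0, "wz": -0.6, "tx": -0.5, "ty": 1.0, "tz": -12, "fingers": 1},
    {"wx": 0, "wy": 0, "wz": -0.6, "tx": -0.5, "ty": 1.0, "tz": -15, "fingers": 1},
    {"wx": 0, "wy": 0, "wz": -0.6, "tx": -0.5, "ty": 1.0, "tz": -16.5, "fingers": 1},
    {"wx": 0, "wy": 0, "wz": -0.6, "tx": -0.5, "ty": 1.0, "tz": -16.5, "fingers": 1},
    {"wx": 0, "wy": 0, "wz": -0.6, "tx": -0.5, "ty": 1.0, "tz": -16.5, "fingers": 1},
  ],
)

```text
clock: 5.55
tool_pos: [572.8, -121.1, 29.0]
tool_rot: [0.682, 0.731, -0.0, -0.0]
ft_force: [0.2, 0.1, 0.3]
gripper_width: 0.5
finger_force: 0.0
```

```bash
python3 mw.py
```

```text
clock 5.55 tcp [ 572.8 -121.1   29. ] bed -92.7 8.3
wrist blank 28438 bx [-57.6  23.9] by [-16.3  27.8] z 45.6 rect [-25.4   5.5] [101.6  45.5] 1.45
scene blank 1636 bx [-58.3 100.3] by [-16.8  29.3] z 45.8 rect [-3.8  5.8] [211.1  46.6] 1.5
scene stop 749 bx [135.  157.1] by [-55.4  53.1] z 35.4 rect [146.1  -0.4] [ 23.3 110.9] 0.2
```

play_rows(
  plan=[
    {"wx": 0, "wy": 0, "wz": 0, "tx": -0.03, "ty": 0.5, "tz": 0, "fingers": 1},
    {"wx": 0, "wy": 0, "wz": 0, "tx": -0.07, "ty": 1.0, "tz": 0, "fingers": 1},
    {"wx": 0, "wy": 0, "wz": 0, "tx": -0.1, "ty": 1.5, "tz": 0, "fingers": 1},
    {"wx": 0, "wy": 0, "wz": 0, "tx": -0.13, "ty": 2.0, "tz": 0, "fingers": 1},
    {"wx": 0, "wy": 0, "wz": 0, "tx": -0.17, "ty": 2.5, "tz": 0, "fingers": 1},
    {"wx": 0, "wy": 0, "wz": 0, "tx": -0.2, "ty": 3.0, "tz": 0, "fingers": 1},
    {"wx": 0, "wy": 0, "wz": 0, "tx": -0.23, "ty": 3.5, "tz": 0, "fingers": 1},
    {"wx": 0, "wy": 0, "wz": 0, "tx": -0.26, "ty": 4.0, "tz": 0, "fingers": 1},
  ],
)

```text
clock: 6.5
tool_pos: [570.3, -80.9, 29.0]
tool_rot: [0.683, 0.731, 0.0, 0.0]
ft_force: [-0.5, -1.3, 1.4]
gripper_width: 0.3
finger_force: 0.8
```

```bash
python3 mw.py
```

```text
clock 6.5 tcp [570.3 -80.9  29. ] bed -52.5 8.1
wrist blank 32495 bx [-32.4  64.1] by [-17.3  26.5] z 45.6 rect [14.6  4.6] [ 45.4 101.3] 89.88
scene blank 1711 bx [-31.9 125.7] by [-18.   26.5] z 45.8 rect [28.8  4.4] [196.9  46.7] 0.13
scene stop 736 bx [135.  157.1] by [-55.2  52.8] z 35.4 rect [ 1.46e+02 -1.00e-01] [112.1  22.8] 89.89
```

Yaw is now about 0 with roughly 8 mm to go. I'll continue slower until the force rises.

play_rows(
  plan=[
    {"wx": 0, "wy": 0, "wz": 0, "tx": -0.01, "ty": 0.2, "tz": 0, "fingers": 1},
    {"wx": 0, "wy": 0, "wz": 0, "tx": -0.03, "ty": 0.4, "tz": 0, "fingers": 1},
    {"wx": 0, "wy": 0, "wz": 0, "tx": -0.04, "ty": 0.6, "tz": 0, "fingers": 1},
    {"wx": 0, "wy": 0, "wz": 0, "tx": -0.05, "ty": 0.75, "tz": 0, "fingers": 1},
    {"wx": 0, "wy": 0, "wz": 0, "tx": -0.05, "ty": 0.75, "tz": 0, "fingers": 1},
  ],
)

```text
clock: 7.15
tool_pos: [569.7, -73.5, 28.9]
tool_rot: [0.682, 0.731, 0.0, -0.0]
ft_force: [1.2, -0.0, -0.0]
gripper_width: 0.4
finger_force: 0.0
```

play_rows(
  plan=[
    {"wx": 0, "wy": 0, "wz": 0, "tx": -0.01, "ty": 0.1, "tz": 0, "fingers": 1},
    {"wx": 0, "wy": 0, "wz": 0, "tx": -0.01, "ty": 0.1, "tz": 0, "fingers": 1},
  ],
)

```text
clock: 7.35
tool_pos: [569.7, -72.7, 29.0]
tool_rot: [0.682, 0.731, 0.0, -0.0]
ft_force: [-0.6, -0.4, -0.1]
gripper_width: 0.8
finger_force: 0.0
```

```bash
python3 mw.py
```

```text
clock 7.35 tcp [569.7 -72.7  29. ] bed -44.3 8.1
wrist blank 32499 bx [-24.2  72.3] by [-17.1  26.6] z 45.6 rect [22.6  4.8] [ 45.5 101.4] 89.97
scene blank 1737 bx [-24.3 133. ] by [-18.1  26.5] z 45.7 rect [36.   4.6] [196.1  47.5] 0.13
scene stop 751 bx [134.9 157.2] by [-55.5  52.8] z 35.4 rect [146.   -0.2] [ 23.  112.1] 0.3
```

play_rows(
  plan=[
    {"wx": 0, "wy": 0, "wz": 0, "tx": -0.01, "ty": 0.1, "tz": 0, "fingers": 1},
    {"wx": 0, "wy": 0, "wz": 0, "tx": -0.01, "ty": 0.1, "tz": 0, "fingers": 1},
  ],
)

```text
clock: 7.7
tool_pos: [569.6, -71.7, 29.0]
tool_rot: [0.682, 0.731, -0.0, -0.0]
ft_force: [0.1, 0.2, 0.9]
gripper_width: 0.4
finger_force: 0.1
```

play_rows(
  plan=[
    {"wx": 0, "wy": 0, "wz": 0, "tx": 0, "ty": 0.1, "tz": 0, "fingers": 1},
    {"wx": 0, "wy": 0, "wz": 0, "tx": 0, "ty": 0.1, "tz": 0, "fingers": 1},
  ],
)

```text
clock: 7.9
tool_pos: [569.8, -71.4, 29.1]
tool_rot: [0.682, 0.731, -0.0, 0.0]
ft_force: [-0.1, -7.2, -1.0]
gripper_width: 0.2
finger_force: 3.7
```

The force has risen to 7 N, so the blank is on the stop. One more light nudge, then I'll back off.

play_rows(
  plan=[
    {"wx": 0, "wy": 0, "wz": 0, "tx": 0, "ty": 0.05, "tz": 0, "fingers": 1},
    {"wx": 0, "wy": 0, "wz": 0, "tx": 0, "ty": 0.05, "tz": 0, "fingers": 1},
  ],
)

```text
clock: 8.1
tool_pos: [569.9, -71.4, 29.1]
tool_rot: [0.682, 0.731, -0.0, 0.001]
ft_force: [-0.8, -11.8, 0.2]
gripper_width: 0.4
finger_force: 5.7
```

play_rows(
  plan=[
    {"wx": 0, "wy": 0, "wz": 0, "tx": 0.02, "ty": -0.3, "tz": 0, "fingers": 1},
    {"wx": 0, "wy": 0, "wz": 0, "tx": 0.1, "ty": -1.5, "tz": 0, "fingers": 1},
    {"wx": 0, "wy": 0, "wz": 0, "tx": 0.25, "ty": -4.0, "tz": 0.5, "fingers": 1},
    {"wx": 0, "wy": 0, "wz": 0, "tx": 0.25, "ty": -4.0, "tz": 4, "fingers": 1},
    {"wx": 0, "wy": 0, "wz": 0, "tx": 0.25, "ty": -4.0, "tz": 9, "fingers": 1},
    {"wx": 0, "wy": 0, "wz": 0, "tx": 0.25, "ty": -4.0, "tz": 14, "fingers": 1},
    {"wx": 0, "wy": 0, "wz": 0, "tx": 0.25, "ty": -4.0, "tz": 19, "fingers": 1},
    {"wx": 0, "wy": 0, "wz": 0, "tx": 0.25, "ty": -4.0, "tz": 24, "fingers": 1},
  ],
)

```text
clock: 8.9
tool_pos: [571.6, -110.8, 271.3]
tool_rot: [0.683, 0.731, 0.0, 0.0]
ft_force: [1.8, -0.7, -1.2]
gripper_width: 0.4
finger_force: 0.0
```

play_rows(
  plan=[
    {"wx": 0, "wy": 0, "wz": 0, "tx": -15, "ty": 0, "tz": 5, "fingers": 1},
    {"wx": 0, "wy": 0, "wz": 0, "tx": -15, "ty": 0, "tz": 5, "fingers": 1},
    {"wx": 0, "wy": 0, "wz": 0, "tx": -15, "ty": 0, "tz": 5, "fingers": 1},
    {"wx": 0, "wy": 0, "wz": 0, "tx": -15, "ty": 0, "tz": 5, "fingers": 1},
    {"wx": 0, "wy": 0, "wz": 0, "tx": -15, "ty": 0, "tz": 5, "fingers": 1},
  ],
)

```text
clock: 9.4
tool_pos: [421.3, -110.7, 319.9]
tool_rot: [0.683, 0.731, 0.0, 0.001]
ft_force: [0.2, -0.5, -0.3]
gripper_width: 0.3
finger_force: 0.0
```

```bash
python3 mw.py top t4.png
```

```text
clock 9.4 tcp [ 421.3 -110.7  319.9] bed -72.4 158.7
wrist blank 6432 bx [-23.6 116.7] by [-17.1  27.3] z 45.6 rect [46.8  4.9] [143.2  46.4] 0.39
top blank 1832 bx [-22.1 132.7] by [-17.2  27.3] z 45.8 rect [55.  5.] [ 46.3 158.7] 89.87
top stop 586 bx [135.2 156.8] by [-54.   54.5] z 35.8 rect [146.   0.] [ 22.2 110.2] 0.06
scene blank 1726 bx [-23.5 133.8] by [-18.1  26.4] z 45.7 rect [54.   4.5] [ 46.5 161. ] 89.97
scene stop 767 bx [134.7 157.1] by [-55.5  53.3] z 35.5 rect [146.1  -0.8] [ 22.9 110.6] 0.39
```

View pics/t4.png

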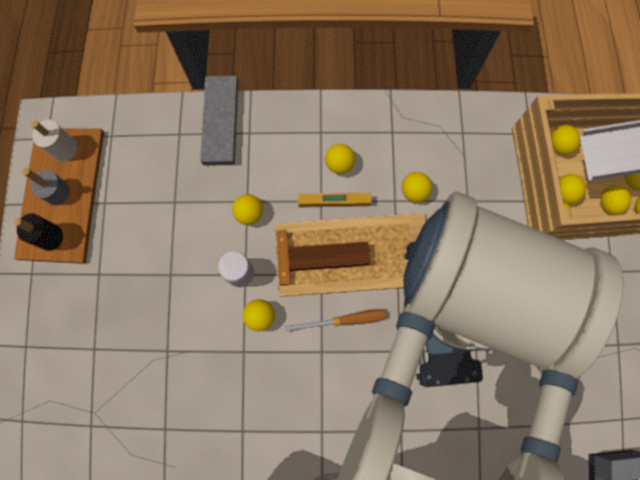

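The top view shows the blank (328,256) square against the stop (283,257), wholly on the cork. Balls, level, burnisher and tin sit at their starting pixels, and the robot is clear of everything in view.

```bash
python3 -c "
from plant import env
print(env.sign_off())"
```

```text
the job is handed in; nothing more can be done
None
```

The job is handed in at about 9.4 s: the blank tipped over freely onto the cork and now lies square against the end stop, wholly on the cork. The balls, level, burnisher and tin are unmoved; the two look-alike bars were hidden by the arm in the last picture, so I did not recheck them.

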